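Find the socket for the filter nut of the shut-off gas line

ROBOT

A 6-joint arm with a two-finger parallel gripper is mounted at the origin on a cart in front of the work surface, level with it; the furniture and walls round the work are solid. World frame = base frame: x ahead of the robot, y to its left, z up, the work surface at z = 0. Lengths are in mm, angles in rad, forces in N, time in s.
With the tool pointing down it reaches from about 350 to 775 mm from the base axis. Payload 7.3 kg.
Tool frame: the origin (TCP) lies between the finger pads; the fingertips stand 14 mm ahead of it and the grasp point (between the pads) lies 5 mm behind it; z points along the fingers, y is the line along which they close (so a half turn about z gives the same grasp; the last joint's range is limited). The gripper opens to 92 mm and grips with 3 to 60 N. Pads are 19 mm wide; open, the fingers measure 130 mm over their backs; the gripper's body (75 mm by 190 mm) begins 47 mm behind the grasp point.
Start: joints at [1.188, 0.342, 1.524, -0, 1.275, -0.146], TCP at [123.146, 510.374, 207.941] pointing down, gripper open.
Joint ranges: [-2.53, 2.53], [-0.77, 2.02], [0.04, 2.7], [-1, 4.14], [0.28, 2.66], [-3.11, 3.11]. Speed limits (rad/s): [2.57, 2.57, 3.14, 3.14, 3.14, 3.14].

INTERFACE

Orientations are given as [roll, pitch, yaw] about the fixed x, y, z axes, in that order (R = Rz(yaw) Ry(pitch) Rx(roll)).
In Python, from plant import get_obs, cams, close_job gives the robot as it stands. The module is installed in compiled form; this text tells all that it offers.
- The arm moves only by the shell command python3 -m creep 'ROWS'. ROWS is JSON, a list of rows, each an object of numbers: "hand": the opening, from 0 (shut) to 1 (fully open); "tx", "ty", "tz": the shift along the tool's x, y, z in m; "spin": the turn about the tool's z in degrees. In form: [{"hand": .., "tx": .., "ty": .., "tz": .., "spin": ..}, ...]. A call has 1 to 5 rows; each row shifts and turns the commanded pose from where the row before left it, along the tool's axes as they then stand; what a row does not reach is not made up. A row lasts 1/8 s, in which the tool goes at most 62.5 mm and 10.7 degrees, less where a joint would pass 70% of its speed; a pose out of reach is approached as far as the arm can. A call is refused whole if a number of a shift passes 0.0625 or a number of a turn 10.7, either way. A call with a gripper value outside its range is refused whole. The fingers move at their own pace and stop on an object; the grip force is fixed at half the most. Time passes only in rows, so rows that do not move let the fingers close. It gives the time, the measured TCP pose, the force, the opening and the grip force at its end, in the units of the state.
- get_obs(): the state, without advancing time (a new reading comes with each control period).
- cams.capture(name): name is "scene" or "side" or "wrist"; returns a dict with "color" (384x512x3 uint8, red, green, blue), "K" (3x3 intrinsics, pixels), "k1" (the pictures are not rectified: a ray, as slopes to the right and down, at radius r is drawn at 1 + k1 r^2 times it, then the intrinsics apply), "R" (3x3) and "t" (3): a world point X has camera coordinates R X + t. Camera axes: x right, y down, z forward; pixel columns grow to the right and rows downward; lengths in mm; the calibration is good to about 2 mm. A picture is of the moment at which its call begins. There is no depth.
- close_job(): hands the job in; it is judged then, once.
The state is a dict: "time": time; "joint_positions": joint angles; "dq": joint speeds; "tau": joint torques, N m; "tool_pos": TCP position; "tcp_rot": TCP orientation; "contact_force": force on the tool from outside, world axes, zero at the start; "moment": the same for the moment, N m; "grip_width": finger opening in mm; "finger_force": force on a finger pad.
Only numpy, scipy, OpenCV 4.12 (cv2) and the standard library are available. Lean on these libraries where they do the work, as an engineer would, in place of code of your own. Each camera call takes 0.05 s, during which the arm holds its last target. There are 200 camera calls.

TASK

One of the three gas lines on the filter block is shut off, its tap lever turned across the line, and the hex nut behind that tap is to be undone next: find which of the three sockets in the tray fits it, trying them on as needed, and finish with that socket seated upright and fully home on the nut, right down to the floor of the recess, still held in the gripper and not let go. The two other sockets must finish standing upright in the tray, so put back there any that did not fit. Keep the sockets off the nuts of the two open lines, and leave the taps and the other things on the bench as they are.

Things in the scene. Friction and masses are not known exactly. Their poses are not given: they have to be found in the camera images.
- socket_a: Loose steel socket for 17 mm hex nuts, stands mouth down in the tray: round body 27.5 mm across up to z = 30, hex bore 18.6 mm across flats, 32 deep; hex head 22 mm across flats (to grip) from z = 36 to the top at 66 mm. Origin: centre of the mouth, z up. Flats of bore and head face x and every 60 degrees on. Drops on its nut if turned to it within 5 degrees.
- socket_b: Loose steel socket for 22 mm hex nuts, stands mouth down in the tray: round body 34.9 mm across up to z = 30, hex bore 23.6 mm across flats, 32 deep; hex head 22 mm across flats (to grip) from z = 36 to the top at 66 mm. Origin: centre of the mouth, z up. Flats of bore and head face x and every 60 degrees on. Drops on its nut if turned to it within 5 degrees.
- socket_c: Loose steel socket for 27 mm hex nuts, stands mouth down in the tray: round body 42.2 mm across up to z = 30, hex bore 28.6 mm across flats, 32 deep; hex head 22 mm across flats (to grip) from z = 36 to the top at 66 mm. Origin: centre of the mouth, z up. Flats of bore and head face x and every 60 degrees on. Drops on its nut if turned to it within 5 degrees.
- tray: Shallow aluminium tray, 90 x 150 mm (x, y), 12 mm high, walls 2 mm, fixed. The sockets start in a row along its y axis, 48 mm apart, in any order. Origin: centre of the underside; floor at z = 2 mm.
- filter_block: Fixed aluminium gas filter block, 110 x 240 mm (x, y), 26 mm high. Three gas lines cross it along x, 75 mm apart in y, each with a lever tap near the front (-x) edge and, 48 mm behind the tap, its brass hex nut in a round collar. Hose tails reach to x = 83 mm. Origin: centre of the underside.
- tap_a (a joint): Tap lever of one gas line: near 0 = along the line, pointing to the front (line open); near 1.57 rad = across the line (shut off); within 0.12 of one of them. 41 mm long, up to 21 mm above the block's top. Exactly one of the three taps is shut; its place on the block varies.
- nut_a (a point): Floor of the recess, on the nut's axis, on the line of tap_a; axes as the block's. Nut: 17, 22 or 27 mm (one of each on the block, order unknown), top at z = 15, stud end to 19 mm, flats face the block's x (2 degrees) and every 60 on. Collar 58 mm across, top at z = 8: a socket too large stops on it, one too small on the nut; the right one goes down to 0 with 1.4 mm round it.
- tap_b (a joint): Tap lever of one gas line: near 0 = along the line, pointing to the front (line open); near 1.57 rad = across the line (shut off); within 0.12 of one of them. 41 mm long, up to 21 mm above the block's top. Exactly one of the three taps is shut; its place on the block varies.
- nut_b (a point): Floor of the recess, on the nut's axis, on the line of tap_b; axes as the block's. Nut: 17, 22 or 27 mm (one of each on the block, order unknown), top at z = 15, stud end to 19 mm, flats face the block's x (2 degrees) and every 60 on. Collar 58 mm across, top at z = 8: a socket too large stops on it, one too small on the nut; the right one goes down to 0 with 1.4 mm round it.
- tap_c (a joint): Tap lever of one gas line: near 0 = along the line, pointing to the front (line open); near 1.57 rad = across the line (shut off); within 0.12 of one of them. 41 mm long, up to 21 mm above the block's top. Exactly one of the three taps is shut; its place on the block varies.
- nut_c (a point): Floor of the recess, on the nut's axis, on the line of tap_c; axes as the block's. Nut: 17, 22 or 27 mm (one of each on the block, order unknown), top at z = 15, stud end to 19 mm, flats face the block's x (2 degrees) and every 60 on. Collar 58 mm across, top at z = 8: a socket too large stops on it, one too small on the nut; the right one goes down to 0 with 1.4 mm round it.
- crucible: Small porcelain crucible, 38 mm across, 30 mm high, between tray and block; stays where it is. Origin: centre of the underside.
- ptfe_tape: Roll of thread tape, 52 mm across, 14 mm high, to the right of the block; stays where it is. Origin: centre of the underside.
- timer: Lab timer, 58 x 62 x 18 mm, behind the gap between tray and block; stays where it is. Origin: centre of the underside.
Things that resemble listed ones, but are neither listed nor needed, are in the scene too. What is shaped like the socket_a but green is not meant.

How it is judged (in metres and radians):
At the end, for the whole second after the job is handed in: One socket is gripped (over 5 N), still, upright within 0.06 rad and home on the nut of the line whose tap is shut: mouth within 3 mm of the nut's axis and under 3.5 mm above the recess floor. The other two stand upright (0.06 rad) on the tray's floor, not touched by the fingers (((((value of joint tap_a above 1.3 rad and horizontal distance between socket_a and nut_a below 0.003 m and z of socket_a in the frame of nut_a below 0.0035 m) or (value of joint tap_b above 1.3 rad and horizontal distance between socket_a and nut_b below 0.003 m and z of socket_a in the frame of nut_b below 0.0035 m) or (value of joint tap_c above 1.3 rad and horizontal distance between socket_a and nut_c below 0.003 m and z of socket_a in the frame of nut_c below 0.0035 m)) and angle between each of socket_a, socket_b, socket_c's own z axis and vertical below 0.06 rad and linear speed of socket_a below 0.02 m/s and contact force between the fingers and socket_a above 5 N and horizontal distance between each of socket_b, socket_c and tray below 0.07 m and height (world z) of socket_b between 0.001 and 0.006 m and contact force between the fingers and socket_b below 0.1 N and height (world z) of socket_c between 0.001 and 0.006 m and contact force between the fingers and socket_c below 0.1 N) or (((value of joint tap_a above 1.3 rad and horizontal distance between socket_b and nut_a below 0.003 m and z of socket_b in the frame of nut_a below 0.0035 m) or (value of joint tap_b above 1.3 rad and horizontal distance between socket_b and nut_b below 0.003 m and z of socket_b in the frame of nut_b below 0.0035 m) or (value of joint tap_c above 1.3 rad and horizontal distance between socket_b and nut_c below 0.003 m and z of socket_b in the frame of nut_c below 0.0035 m)) and angle between each of socket_b, socket_a, socket_c's own z axis and vertical below 0.06 rad and linear speed of socket_b below 0.02 m/s and contact force between the fingers and socket_b above 5 N and horizontal distance between each of socket_a, socket_c and tray below 0.07 m and height (world z) of socket_a between 0.001 and 0.006 m and contact force between the fingers and socket_a below 0.1 N and height (world z) of socket_c between 0.001 and 0.006 m and contact force between the fingers and socket_c below 0.1 N) or (((value of joint tap_a above 1.3 rad and horizontal distance between socket_c and nut_a below 0.003 m and z of socket_c in the frame of nut_a below 0.0035 m) or (value of joint tap_b above 1.3 rad and horizontal distance between socket_c and nut_b below 0.003 m and z of socket_c in the frame of nut_b below 0.0035 m) or (value of joint tap_c above 1.3 rad and horizontal distance between socket_c and nut_c below 0.003 m and z of socket_c in the frame of nut_c below 0.0035 m)) and angle between each of socket_c, socket_a, socket_b's own z axis and vertical below 0.06 rad and linear speed of socket_c below 0.02 m/s and contact force between the fingers and socket_c above 5 N and horizontal distance between each of socket_a, socket_b and tray below 0.07 m and height (world z) of socket_a between 0.001 and 0.006 m and contact force between the fingers and socket_a below 0.1 N and height (world z) of socket_b between 0.001 and 0.006 m and contact force between the fingers and socket_b below 0.1 N))); the arm keeps its last pose, push and grip.
It fails at once if a socket was put on the nut of a line that is still open ((value of joint tap_a below 1.3 rad and horizontal distance between socket_a and nut_a below 0.025 m and z of socket_a in the frame of nut_a below 0.025 m) or (value of joint tap_a below 1.3 rad and horizontal distance between socket_b and nut_a below 0.025 m and z of socket_b in the frame of nut_a below 0.025 m) or (value of joint tap_a below 1.3 rad and horizontal distance between socket_c and nut_a below 0.025 m and z of socket_c in the frame of nut_a below 0.025 m) or (value of joint tap_b below 1.3 rad and horizontal distance between socket_a and nut_b below 0.025 m and z of socket_a in the frame of nut_b below 0.025 m) or (value of joint tap_b below 1.3 rad and horizontal distance between socket_b and nut_b below 0.025 m and z of socket_b in the frame of nut_b below 0.025 m) or (value of joint tap_b below 1.3 rad and horizontal distance between socket_c and nut_b below 0.025 m and z of socket_c in the frame of nut_b below 0.025 m) or (value of joint tap_c below 1.3 rad and horizontal distance between socket_a and nut_c below 0.025 m and z of socket_a in the frame of nut_c below 0.025 m) or (value of joint tap_c below 1.3 rad and horizontal distance between socket_b and nut_c below 0.025 m and z of socket_b in the frame of nut_c below 0.025 m) or (value of joint tap_c below 1.3 rad and horizontal distance between socket_c and nut_c below 0.025 m and z of socket_c in the frame of nut_c below 0.025 m)).
It fails at once if a tap was turned (value of joint tap_a between 0.3 and 1.27 rad or value of joint tap_b between 0.3 and 1.27 rad or value of joint tap_c between 0.3 and 1.27 rad).
It fails at once if the crucible, the thread tape or the timer was moved by more than 2 cm (distance of any of crucible, ptfe_tape, timer from where it was at the start of the episode above 0.02 m).
It also fails if it takes over 64 s, if anything falls off the work surface, if the arm or the gripper's body presses on something with over 40 N, if the wrist force passes 120 N, or if a joint passes its speed limit or range.

## Working session

There is one attempt and no reset: what is moved stays moved. The work goes in short steps, Python scripts to look and compute and a shell command to move; the robot and the scene stay as the last step left them, time stands still between calls to the robot, and variables do not carry over. Pictures are saved under pics/ and viewed, at most 10 in all, crops included, and the job is handed in when it is done.

```bash
mkdir -p pics; cat > h.py <<'E'
import numpy as np,cv2
from plant import get_obs,cams
def cap(n):
    c=cams.capture(n); c['bgr']=np.ascontiguousarray(c['color'][:,:,::-1]); return c
def ray(c,u,v):
    K=c['K'];k=c['k1']
    d=np.array([(u-K[0][2])/K[0][0],(v-K[1][2])/K[1][1]]);s=d.copy()
    for _ in range(20): s=d/(1+k*(s@s))
    R=np.array(c['R']);t=np.array(c['t'])
    return -R.T@t, R.T@np.array([s[0],s[1],1.])
def onz(c,u,v,z):
    o,d=ray(c,u,v); return (o+d*(z-o[2])/d[2])[:2]
def proj(c,X):
    p=np.array(c['R'])@np.array(X,float)+np.array(c['t']);s=p[:2]/p[2];s=s*(1+c['k1']*(s@s))
    return np.array([c['K'][0][0]*s[0]+c['K'][0][2],c['K'][1][1]*s[1]+c['K'][1][2]])
E
python3 - <<'E'
from h import *
a=cap('scene');b=cap('side')
w=cap('wrist')
cv2.imwrite('pics/1.png',cv2.resize(a['bgr'],(800,600)))
cv2.imwrite('pics/2.png',cv2.resize(b['bgr'],(800,600)))
for c in(a,b,w): print(np.round(-np.array(c['R']).T@c['t']),np.round(np.array(c['R'])[2],2),c['K'][0][0],c['k1'])
print(get_obs())
E
```

```text
[-414.  877.  772.] [ 0.6  -0.67 -0.45] 470.51241152496715 -0.09359476172930004
[204. 929. 882.] [ 0.21 -0.78 -0.59] 434.49551761005 -0.09568661038933436
[ 56. 528. 384.] [ 0.25 -0.06 -0.97] 319.39390283455367 -0.005505912919948461
{'time': 0.15, 'joint_positions': array([ 1.18801798e+00,  3.42540296e-01,  1.52481548e+00, -3.03419315e-05,
        1.27542331e+00, -1.46013395e-01]), 'dq': array([-0.00124507, -0.00286119, -0.00177805,  0.00034093,  0.00087603,
        0.00045829]), 'tau': array([ 1.05181665e-03, -4.31476343e+01, -2.44353408e+01,  7.16843759e-02,
        5.37731289e-02, -8.06509001e-05]), 'tool_pos': array([123.00808274, 510.03128176, 207.41000867]), 'tcp_rot': array([-3.14041463e+00, -1.43911172e-04,  2.90483646e+00]), 'contact_force': array([-0.13210769,  0.33989286,  0.00517166]), 'moment': array([-0.0327246 , -0.00183716, -0.0502925 ]), 'finger_force': 0.0, 'grip_width': 91.94197289857706}
```

View pics/1.png

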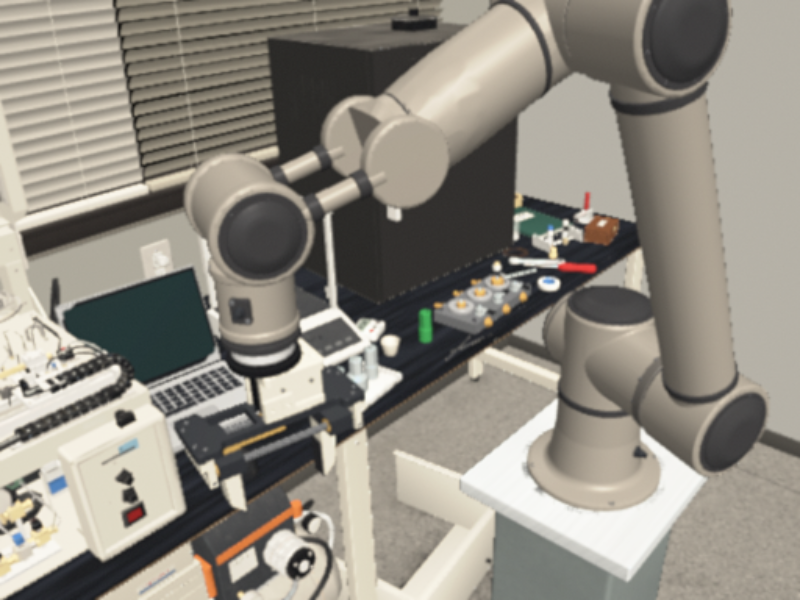

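View pics/2.png

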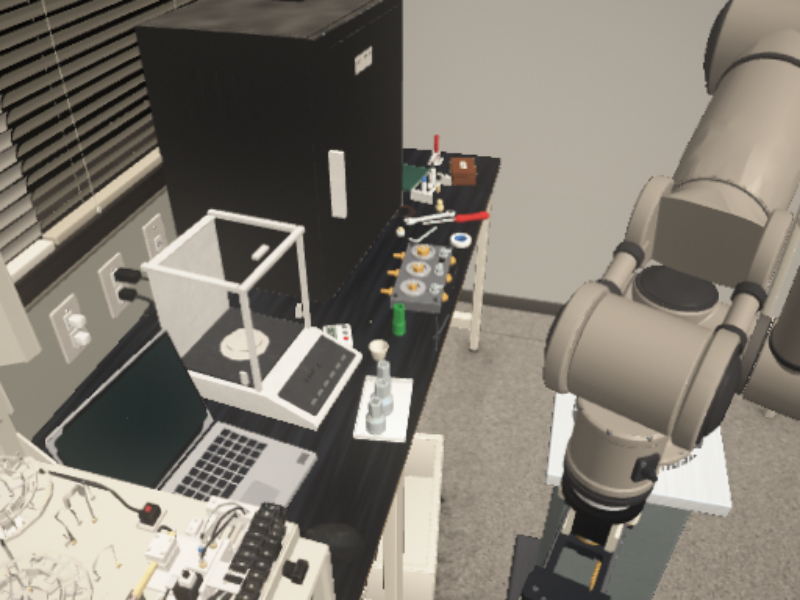

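The side view (800x600 scaling) shows the white tray at (383,408) with three grey sockets at (383,370), (385,400) and (375,418). The green look-alike is at (400,320), the crucible at (378,350), the timer at (338,335), the block at (423,278) and the tape at (460,240). Next I'll compute positions and look at an enlarged crop.

```bash
python3 - <<'E'
from h import *
b=cap('side');w=cap('wrist')
im=b['bgr'];s=.64
for n,p,z in [('trayTL',(362,377),12),('TR',(413,380),12),('BR',(406,441),12),('BL',(355,437),12),('sockfar top',(383,364),68),('mid',(383,379),68),('near',(376,400),68),('blk',(408,243),26),('blk',(454,248),26),('blk',(446,308),26),('blk',(391,303),26),('nut near',(413,287),41),('mid',(418,267),41),('far',(424,250),41),('green',(400,306),66),('cruc',(378,345),30)]:
    print(n,np.round(onz(b,p[0]*s,p[1]*s,z)))
cr=im[145:290,215:310]
cv2.imwrite('pics/3.png',np.hstack([cv2.resize(cr,(390,595),interpolation=cv2.INTER_CUBIC),cv2.resize(im[150:205,245:300],(400,595),interpolation=cv2.INTER_CUBIC)]))
cv2.imwrite('pics/4.png',cv2.resize(w['bgr'],(800,600)))
E
```

```text
trayTL [509.  21.]
TR [413.   5.]
BR [389. 157.]
BL [476. 170.]
sockfar top [462.  36.]
mid [452.  75.]
near [449. 129.]
blk [ 536. -455.]
blk [ 423. -460.]
blk [ 394. -216.]
blk [ 512. -204.]
nut near [ 475. -254.]
mid [ 483. -334.]
far [ 486. -409.]
green [ 477. -146.]
cruc [499. -57.]
```

View pics/3.png

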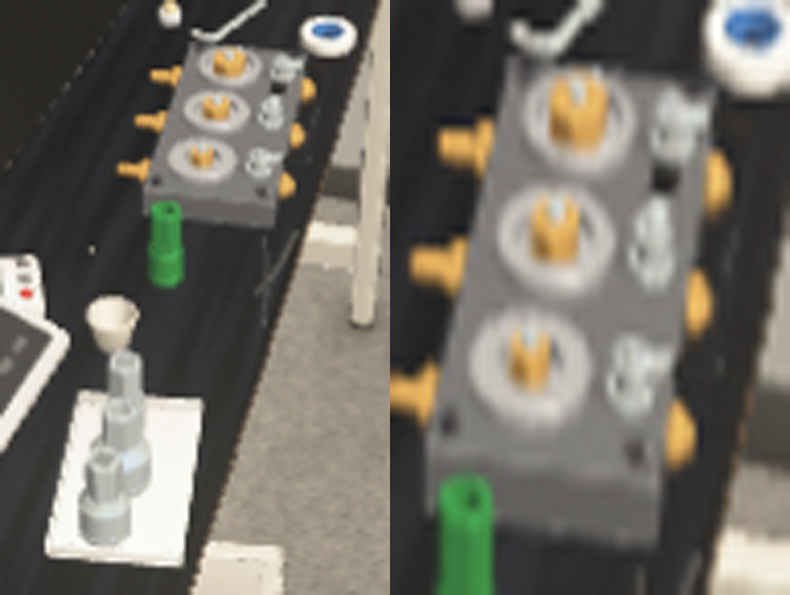

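View pics/4.png

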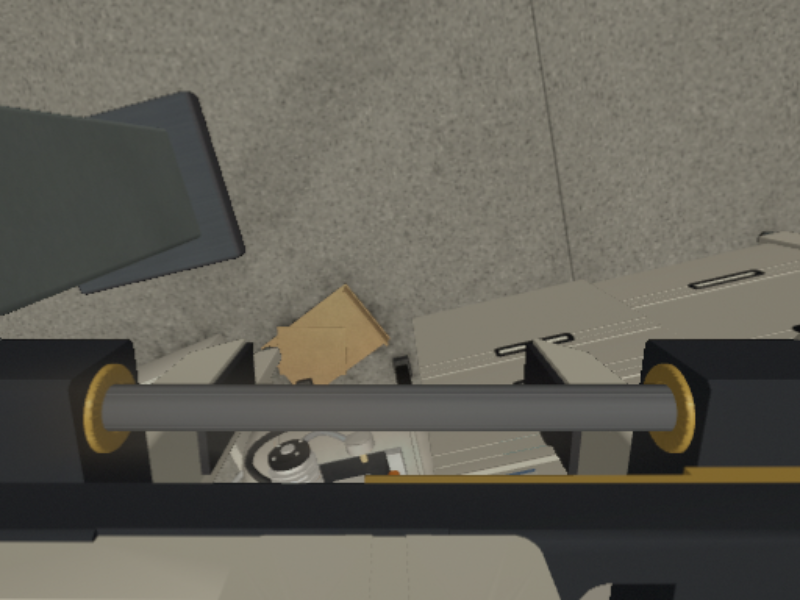

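The picture-3 crop shows levers at (640,370) near, (655,245) middle and (680,125) far. The middle lever looks crosswise while the other two point to the front, and the nuts seem to grow from near to far. The wrist view shows only the floor so far. I'll move over the bench and check from near.

```bash
cat >> h.py <<'E'
import sys
def plan(x,y,z,yawdeg,n):
    o=get_obs();p=np.array(o['tool_pos']);yw=np.degrees(o['tcp_rot'][2])
    dy=(yawdeg-yw+180)%360-180; step=(np.array([x,y,z])-p)/n
    print('at',np.round(p,1),'yaw',round(yw,2),'F',np.round(o['contact_force'],1),'w',round(o['grip_width'],1),'t',round(o['time'],2))
    for i in range(n):
        a=np.radians(yw+dy*i/n);c,s=np.cos(a),np.sin(a)
        print('tx %.4f ty %.4f tz %.4f spin %.2f'%((step[0]*c+step[1]*s)/1e3,(step[0]*s-step[1]*c)/1e3,-step[2]/1e3,-dy/n))
if __name__=='__main__': plan(*map(float,sys.argv[1:5]),int(sys.argv[5]))
E
python3 h.py 455 15 208 101 10
```

```text
at [123.1 510.2 207.6] yaw 166.43 F [ 0.2 -0.  -0.1] w 91.6 t 0.25
tx -0.0439 ty -0.0403 tz -0.0000 spin 6.54
tx -0.0482 ty -0.0351 tz -0.0000 spin 6.54
tx -0.0519 ty -0.0294 tz -0.0000 spin 6.54
tx -0.0549 ty -0.0233 tz -0.0000 spin 6.54
tx -0.0572 ty -0.0169 tz -0.0000 spin 6.54
tx -0.0587 ty -0.0102 tz -0.0000 spin 6.54
tx -0.0595 ty -0.0035 tz -0.0000 spin 6.54
tx -0.0595 ty 0.0033 tz -0.0000 spin 6.54
tx -0.0588 ty 0.0101 tz -0.0000 spin 6.54
tx -0.0572 ty 0.0167 tz -0.0000 spin 6.54
```

```bash
python3 -m creep '[{"hand":1,"tx":-0.044,"ty":-0.040,"tz":0,"spin":6.5},{"hand":1,"tx":-0.048,"ty":-0.035,"tz":0,"spin":6.5},{"hand":1,"tx":-0.052,"ty":-0.029,"tz":0,"spin":6.5},{"hand":1,"tx":-0.055,"ty":-0.023,"tz":0,"spin":6.5},{"hand":1,"tx":-0.057,"ty":-0.017,"tz":0,"spin":6.5}]'; python3 -m creep '[{"hand":1,"tx":-0.059,"ty":-0.010,"tz":0,"spin":6.5},{"hand":1,"tx":-0.0595,"ty":-0.0035,"tz":0,"spin":6.5},{"hand":1,"tx":-0.0595,"ty":0.003,"tz":0,"spin":6.5},{"hand":1,"tx":-0.059,"ty":0.010,"tz":0,"spin":6.5},{"hand":1,"tx":-0.057,"ty":0.017,"tz":0,"spin":6.5}]';python3 -m creep '[{"hand":1,"tx":0,"ty":0,"tz":0,"spin":0},{"hand":1,"tx":0,"ty":0,"tz":0,"spin":0}]'
python3 - <<'E'
from h import *
w=cap('wrist');cv2.imwrite('pics/5.png',cv2.resize(w['bgr'],(800,600)));np.save('w5.npy',w,allow_pickle=True)
E
python3 h.py 485 -380 208 97 7
```

```text
time: 0.88
tool_pos: [290.6, 262.4, 208.1]
tcp_rot: [3.141, 0.0, 2.334]
contact_force: [1.4, 1.1, -0.2]
grip_width: 91.9
finger_force: 0.0
time: 1.5
tool_pos: [458.2, 15.1, 208.0]
tcp_rot: [3.141, -0.0, 1.766]
contact_force: [1.2, 0.7, 0.6]
grip_width: 91.9
finger_force: 0.0
time: 1.75
tool_pos: [456.7, 17.4, 207.6]
tcp_rot: [-3.14, -0.001, 1.77]
contact_force: [-0.3, 1.4, 0.0]
grip_width: 91.6
finger_force: 0.0
at [456.5  17.9 207.7] yaw 101.51 F [-0.5  0.1  0.1] w 91.4 t 1.8
tx -0.0565 ty -0.0074 tz -0.0000 spin 0.64
tx -0.0566 ty -0.0067 tz -0.0000 spin 0.64
tx -0.0567 ty -0.0061 tz -0.0000 spin 0.64
tx -0.0567 ty -0.0054 tz -0.0000 spin 0.64
tx -0.0568 ty -0.0048 tz -0.0000 spin 0.64
tx -0.0568 ty -0.0042 tz -0.0000 spin 0.64
tx -0.0569 ty -0.0035 tz -0.0000 spin 0.64
```

View pics/5.png

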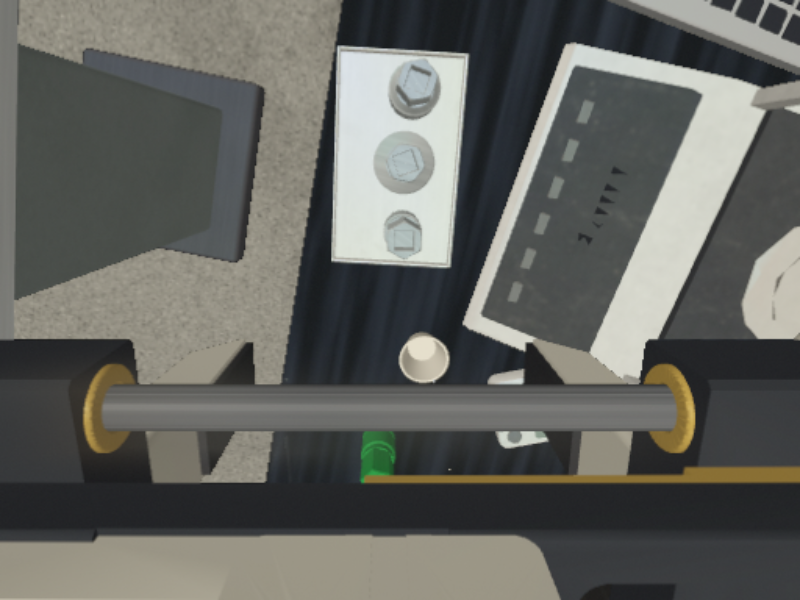

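The tray is at (400,155) px. Its sockets are top (418,90), medium body; middle (404,162), largest; and bottom by the crucible (403,235), smallest. Green sits at (378,455) and is not meant. Next I'll check the cabinet distance, then look at the block.

```bash
python3 - <<'E'
from h import *
w=np.load('w5.npy',allow_pickle=True).item();s=.64
for p,z in [((419,80),68),((405,160),68),((404,236),68)]: print('head',np.round(onz(w,p[0]*s,p[1]*s,z),1))
for a,b,z in [((391,95),(441,98),32),((373,162),(435,162),32),((383,240),(423,240),32)]:
    A=onz(w,a[0]*s,a[1]*s,z);B=onz(w,b[0]*s,b[1]*s,z);print('body',(A+B)/2,np.linalg.norm(A-B))
t=np.array([onz(w,u*s,v*s,12) for u,v in((337,46),(468,54),(451,267),(332,261))]);print(t,t.mean(0))
for a,b in((0,3),(1,2)): d=t[a]-t[b];print(np.degrees(np.arctan2(-d[0],d[1])))
print('bal',onz(w,465*s,325*s,40),onz(w,570*s,45*s,40))
b=cap('side')
for p in((310,325),(402,240),(405,205)): print('cab',onz(b,p[0]*s,p[1]*s,0))
E
```

```text
head [450.7 134.9]
head [452.   88.6]
head [461.1  42.7]
body [451.79667676 130.21129973] 33.183785527005014
body [452.66485505  87.54679088] 42.355597836387794
body [463.03717003  34.95535588] 28.406336347726292
[[392.48522634 153.70643718]
 [481.44907934 166.61534033]
 [504.23719539  19.15046374]
 [414.69779548   5.69727788]] [448.21732414  86.29237978]
8.53500398865597
8.784573793780954
bal [519.43712374 -15.63844249] [540.48589476 178.48489389]
cab [ 666.6768582  -119.56744202]
cab [ 564.05896344 -507.16025939]
cab [ 602.17481838 -691.5477409 ]
```

```bash
python3 -m creep '[{"hand":1,"tx":-0.0565,"ty":-0.007,"tz":0,"spin":0.6},{"hand":1,"tx":-0.0565,"ty":-0.007,"tz":0,"spin":0.6},{"hand":1,"tx":-0.0565,"ty":-0.006,"tz":0,"spin":0.6},{"hand":1,"tx":-0.0565,"ty":-0.006,"tz":0,"spin":0.6},{"hand":1,"tx":-0.057,"ty":-0.005,"tz":0,"spin":0.6}]'; python3 -m creep '[{"hand":1,"tx":-0.057,"ty":-0.004,"tz":0,"spin":0.6},{"hand":1,"tx":-0.057,"ty":-0.003,"tz":0,"spin":0.6},{"hand":1,"tx":0,"ty":0,"tz":0,"spin":0},{"hand":1,"tx":0,"ty":0,"tz":0,"spin":0}]'
python3 - <<'E'
from h import *
w=cap('wrist');cv2.imwrite('pics/6.png',cv2.resize(w['bgr'][:300],(800,469)));np.save('w6.npy',w,allow_pickle=True)
E
```

```text
time: 2.48
tool_pos: [477.4, -267.1, 208.3]
tcp_rot: [3.141, 0.0, 1.72]
contact_force: [1.7, -0.0, -0.2]
grip_width: 92.2
finger_force: 0.0
time: 2.98
tool_pos: [486.6, -379.0, 207.7]
tcp_rot: [-3.141, -0.001, 1.699]
contact_force: [-0.4, -0.3, -0.1]
grip_width: 91.6
finger_force: 0.0
```

View pics/6.png

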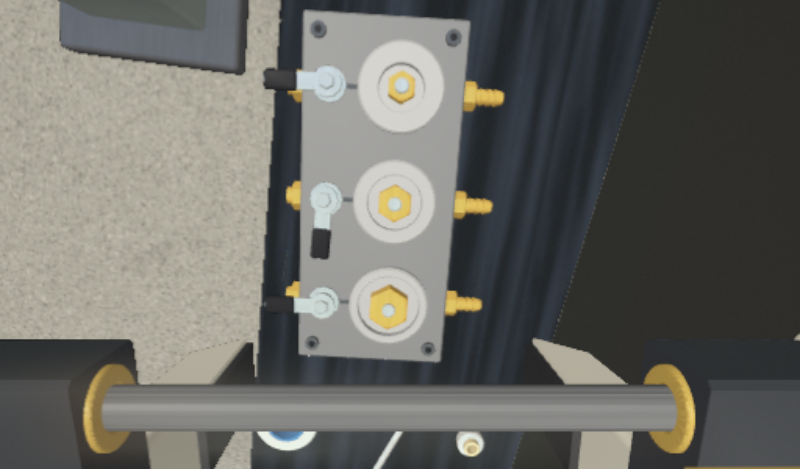

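The near view shows the middle line shut: its lever points down from (325,200) to (320,245), across the line. The upper (270,80) and lower (270,303) levers point to the front, so those lines are open. Nut sizes grow from (401,87) through (394,204) to (388,307), so the middle one should be 22 mm, which means socket_b, the tray's +y socket. I'll measure these.

```bash
python3 - <<'E'
from h import *
w=np.load('w6.npy',allow_pickle=True).item();s=.64
hsv=cv2.cvtColor(w['bgr'],cv2.COLOR_BGR2HSV)
m=cv2.inRange(hsv,(12,90,90),(35,255,255))
n,l,st,ce=cv2.connectedComponentsWithStats(m)
for i in range(1,n):
    u,v=ce[i]
    if st[i,4]>80 and 235<u<270 and v<230:
        cs,_=cv2.findContours((l==i).astype(np.uint8),0,2);c=max(cs,key=cv2.contourArea)
        h=cv2.convexHull(c)[:,0].astype(float)
        P=np.array([onz(w,a,b,41) for a,b in h]);wd=[np.ptp(P@[np.cos(t),np.sin(t)]) for t in np.radians(np.arange(0,180,3))]
        print('nut',ce[i],onz(w,u,v,41),'minw',min(wd),'maxw',max(wd))
t=np.array([onz(w,u*s,v*s,26) for u,v in((304,11),(470,21),(441,361),(299,353))]);print(t,t.mean(0))
for a,b in((0,3),(1,2)): d=t[a]-t[b];print(np.degrees(np.arctan2(-d[0],d[1])),np.linalg.norm(d))
# light collar of the middle
br=cv2.inRange(hsv,(0,0,165),(179,60,255))
for r in range(0,0):pass
for nm,L,R,T,B in [('mid',(353,201),(434,201),(394,160),(394,243)),('near',(358,86),(443,86),(400,40),(400,132)),('far',(348,305),(427,305),(388,268),(388,343))]:
  for z in(34,):
    A,Bq,C,D=[onz(w,p[0]*s,p[1]*s,z) for p in(L,R,T,B)]
    print(nm,z,(A+Bq)/2,np.linalg.norm(A-Bq),(C+D)/2,np.linalg.norm(C-D))
print('stud',onz(w,394*s,205*s,45))
E
```

```text
nut [256.4494382   55.91011236] [ 478.98582687 -262.97165479] minw 15.289671193043318 maxw 18.844352286836454
nut [252.09698997 129.48829431] [ 484.18929813 -335.87272194] minw 21.321812443246813 maxw 24.18867239778217
nut [248.23695652 195.60217391] [ 489.4531241  -408.82136579] minw 25.84388845538217 maxw 32.71009917514783
[[ 410.69776776 -223.05233081]
 [ 518.38040342 -215.07931256]
 [ 536.23238632 -451.88357911]
 [ 427.21303177 -459.3481818 ]] [ 473.13089732 -337.34085107]
3.9980330747205666 236.87229289528008
4.311206858017717 237.47621764889365
mid 34 [ 483.93420308 -335.52603038] 56.11659809847544 [ 484.39907947 -336.40009201] 56.7725250294338
near 34 [ 478.77605978 -261.19117325] 55.7236512045455 [ 478.5313388  -261.82967322] 56.36534682890439
far 34 [ 489.37023582 -410.3873952 ] 57.72337003621859 [ 489.85380722 -411.27784099] 57.05238979231588
stud [ 484.40724054 -337.32769969]
```

```bash
python3 h.py 447.6 -359 208 37.35 6
```

```text
at [ 486.7 -378.7  208. ] yaw 97.36 F [ 0.7  1.  -0.6] w 92.1 t 3.02
tx 0.0041 ty -0.0060 tz 0.0000 spin 10.00
tx 0.0030 ty -0.0067 tz 0.0000 spin 10.00
tx 0.0018 ty -0.0071 tz 0.0000 spin 10.00
tx 0.0005 ty -0.0073 tz 0.0000 spin 10.00
tx -0.0007 ty -0.0073 tz 0.0000 spin 10.00
tx -0.0020 ty -0.0070 tz 0.0000 spin 10.00
```

```bash
python3 -m creep '[{"hand":1,"tx":0.004,"ty":-0.006,"spin":10},{"hand":1,"tx":0.003,"ty":-0.0067,"spin":10},{"hand":1,"tx":0.002,"ty":-0.007,"spin":10},{"hand":1,"tx":0.0005,"ty":-0.0073,"spin":10},{"hand":1,"tx":-0.0007,"ty":-0.0073,"spin":10}]'; python3 -m creep '[{"hand":1,"tx":-0.002,"ty":-0.007,"spin":10},{"hand":1,"tx":0,"spin":0},{"hand":1,"tx":0,"spin":0}]'
cat > nuts.py <<'E'
from h import *
def nuts(w,z=41):
    hsv=cv2.cvtColor(w['bgr'],cv2.COLOR_BGR2HSV)
    m=cv2.inRange(hsv,(12,90,90),(35,255,255)); n,l,st,ce=cv2.connectedComponentsWithStats(m)
    r=[]
    for i in range(1,n):
        if st[i,4]<80: continue
        cs,_=cv2.findContours((l==i).astype(np.uint8),0,2);c=cv2.convexHull(max(cs,key=cv2.contourArea))
        M=cv2.moments(c);u,v=M['m10']/M['m00'],M['m01']/M['m00'];r.append((round(u,1),round(v,1),st[i,4],onz(w,u,v,z)))
    return r
E
python3 - <<'E'
from nuts import *
w=cap('wrist');np.save('w7.npy',w,allow_pickle=True);o=get_obs();print(o['tool_pos'],o['tcp_rot'])
a=np.load('w6.npy',allow_pickle=True).item()
for c in(a,w):
    print('--',np.round(-c['R'].T@c['t'],1))
    for r in nuts(c):print(r)
E
```

```text
[ 486.77728598 -378.71370116  208.29143507] [ 3.14141878e+00 -4.11491465e-04  1.69955792e+00]
-- [ 477.3 -310.4  384.6]
(256.5, 55.3, np.int32(178), array([ 478.96168634, -262.39673693]))
(307.7, 61.5, np.int32(334), array([ 530.94892212, -261.52878123]))
(187.5, 124.7, np.int32(134), array([ 415.71783774, -339.67810468]))
(252.0, 129.6, np.int32(299), array([ 484.14222591, -335.98761221]))
(300.7, 130.9, np.int32(290), array([ 535.61525502, -330.68565955]))
(248.3, 195.9, np.int32(460), array([ 489.56383103, -409.2108859 ]))
(294.8, 193.8, np.int32(252), array([ 540.76834129, -400.11868422]))
(69.0, 261.0, np.int32(963), array([ 288.97538023, -516.16489394]))
(428.1, 261.1, np.int32(958), array([ 711.30127722, -461.61146372]))
(390.2, 304.2, np.int32(1765), array([ 680.65216599, -524.49969964]))
-- [ 477.4 -310.1  384.9]
(256.5, 55.7, np.int32(178), array([ 479.09698598, -262.51816789]))
(307.4, 61.9, np.int32(341), array([ 530.84394815, -261.64886377]))
(187.4, 124.7, np.int32(136), array([ 415.79005175, -339.49398439]))
(251.9, 129.7, np.int32(291), array([ 484.16294067, -335.95218268]))
(300.4, 131.0, np.int32(288), array([ 535.50534431, -330.66072488]))
(248.0, 196.1, np.int32(459), array([ 489.46745747, -409.28095545]))
(294.6, 193.8, np.int32(248), array([ 540.79739119, -399.95790893]))
(69.0, 261.1, np.int32(962), array([ 289.05008534, -516.25436612]))
(428.1, 261.1, np.int32(959), array([ 711.80078913, -461.42529551]))
(390.2, 304.2, np.int32(1765), array([ 681.16923992, -524.42587509]))invalid input at $[0]: expected keys hand, tx, ty, tz, spin
invalid input at $[0]: expected keys hand, tx, ty, tz, spin
```

All keys are required in every row, so I'll resend it.

```bash
python3 -m creep '[{"hand":1,"tx":0.004,"ty":-0.006,"tz":0,"spin":10},{"hand":1,"tx":0.003,"ty":-0.0067,"tz":0,"spin":10},{"hand":1,"tx":0.002,"ty":-0.007,"tz":0,"spin":10},{"hand":1,"tx":0.0005,"ty":-0.0073,"tz":0,"spin":10},{"hand":1,"tx":-0.0007,"ty":-0.0073,"tz":0,"spin":10}]'; python3 -m creep '[{"hand":1,"tx":-0.002,"ty":-0.007,"tz":0,"spin":10},{"hand":1,"tx":0,"ty":0,"tz":0,"spin":0},{"hand":1,"tx":0,"ty":0,"tz":0,"spin":0}]'
python3 - <<'E'
from nuts import *
w=cap('wrist');np.save('w7.npy',w,allow_pickle=True);o=get_obs();print(o['tool_pos'],o['tcp_rot'])
print('--',np.round(-w['R'].T@w['t'],1))
for r in nuts(w):print(r)
E
```

```text
time: 3.7
tool_pos: [454.1, -362.3, 208.5]
tcp_rot: [3.141, -0.0, 0.821]
contact_force: [-0.7, 0.0, -0.8]
grip_width: 92.0
finger_force: 0.0
time: 4.08
tool_pos: [447.8, -360.2, 208.3]
tcp_rot: [3.141, -0.0, 0.654]
contact_force: [-0.7, 0.7, 0.4]
grip_width: 91.9
finger_force: 0.0
[ 447.73386834 -360.38840003  208.16854194] [ 3.14116529e+00 -1.78104336e-04  6.53459358e-01]
-- [ 500.9 -317.3  385.1]
(223.4, 43.3, np.int32(361), array([ 532.25330698, -262.03815967]))
(280.7, 83.8, np.int32(321), array([ 537.09895835, -331.54875084]))
(193.4, 87.5, np.int32(186), array([ 479.53926672, -262.6068468 ]))
(334.4, 121.7, np.int32(299), array([ 542.04742103, -400.69548816]))
(253.0, 127.6, np.int32(303), array([ 484.66872982, -336.20649695]))
(309.0, 165.3, np.int32(489), array([ 489.92160699, -409.64404779]))
(218.5, 178.7, np.int32(119), array([ 417.40418361, -340.03701307]))
(69.0, 261.1, np.int32(962), array([ 228.38410092, -258.38791008]))
(428.1, 261.1, np.int32(958), array([ 487.90533115, -596.91660722]))
(390.6, 304.2, np.int32(1763), array([ 418.29481809, -602.41010655]))
```

```bash
python3 h.py 457.5 90.5 160 98.7 10
```

```text
at [ 447.7 -360.4  208.2] yaw 37.44 F [ 0.4 -0.3 -0. ] w 91.9 t 4.12
tx 0.0282 ty -0.0352 tz 0.0048 spin -6.13
tx 0.0318 ty -0.0320 tz 0.0048 spin -6.13
tx 0.0350 ty -0.0284 tz 0.0048 spin -6.13
tx 0.0378 ty -0.0245 tz 0.0048 spin -6.13
tx 0.0402 ty -0.0203 tz 0.0048 spin -6.13
tx 0.0422 ty -0.0159 tz 0.0048 spin -6.13
tx 0.0437 ty -0.0113 tz 0.0048 spin -6.13
tx 0.0446 ty -0.0066 tz 0.0048 spin -6.13
tx 0.0451 ty -0.0018 tz 0.0048 spin -6.13
tx 0.0450 ty 0.0030 tz 0.0048 spin -6.13
```

```bash
python3 -m creep '[{"hand":1,"tx":0.0282,"ty":-0.0352,"tz":0.0048,"spin":-6.13},{"hand":1,"tx":0.0318,"ty":-0.032,"tz":0.0048,"spin":-6.13},{"hand":1,"tx":0.035,"ty":-0.0284,"tz":0.0048,"spin":-6.13},{"hand":1,"tx":0.0378,"ty":-0.0245,"tz":0.0048,"spin":-6.13},{"hand":1,"tx":0.0402,"ty":-0.0203,"tz":0.0048,"spin":-6.13}]'; python3 -m creep '[{"hand":1,"tx":0.0422,"ty":-0.0159,"tz":0.0048,"spin":-6.13},{"hand":1,"tx":0.0437,"ty":-0.0113,"tz":0.0048,"spin":-6.13},{"hand":1,"tx":0.0446,"ty":-0.0066,"tz":0.0048,"spin":-6.13},{"hand":1,"tx":0.0451,"ty":-0.0018,"tz":0.0048,"spin":-6.13},{"hand":1,"tx":0.045,"ty":0.003,"tz":0.0048,"spin":-6.13}]';python3 -m creep '[{"hand":1,"tx":0,"ty":0,"tz":0,"spin":0},{"hand":1,"tx":0,"ty":0,"tz":0,"spin":0}]'
python3 - <<'E'
from h import *
w=cap('wrist');np.save('w8.npy',w,allow_pickle=True);o=get_obs();print(o['tool_pos'],o['tcp_rot'])
for p in((451,133,68),(452,88,68)):print(proj(w,p))
cv2.imwrite('pics/7.png',cv2.resize(w['bgr'][60:240,180:360],(600,600),interpolation=cv2.INTER_CUBIC))
E
```

```text
time: 4.75
tool_pos: [453.2, -134.1, 183.9]
tcp_rot: [3.141, -0.0, 1.19]
contact_force: [0.4, 1.0, -0.6]
grip_width: 91.8
finger_force: 0.0
time: 5.38
tool_pos: [458.9, 91.6, 159.9]
tcp_rot: [3.141, -0.0, 1.726]
contact_force: [0.5, -1.1, -0.4]
grip_width: 92.2
finger_force: 0.0
time: 5.62
tool_pos: [458.9, 89.8, 160.0]
tcp_rot: [3.141, 0.0, 1.721]
contact_force: [-0.0, 0.6, 0.2]
grip_width: 91.6
finger_force: 0.0
[458.92723867  89.30419616 159.99932915] [3.14141131e+00 2.55007417e-04 1.71946209e+00]
[247.59259343 135.2420008 ]
[241.0154067  187.02676651]
```

View pics/7.png

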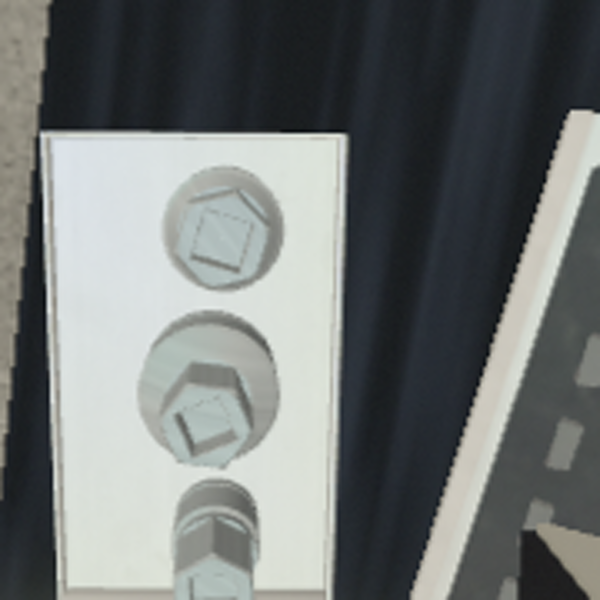

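Crop: the socket_b head is at (222,239), its body circle at (224,228), and its drive square is turned about 12–13° clockwise. The largest socket is at (208,390) and the smallest at (215,520).

```bash
python3 - <<'E'
from h import *
w=np.load('w8.npy',allow_pickle=True).item()
f=lambda x,y:(180+x/3.3333-.35,60+y/3.3333-.35)
print(onz(w,*f(223.5,228),32),onz(w,*f(222,239),68))
im=w['bgr'].astype(int);hsv=cv2.cvtColor(w['bgr'],cv2.COLOR_BGR2HSV)
g=cv2.cvtColor(w['bgr'],cv2.COLOR_BGR2GRAY);m=(g<195).astype(np.uint8)
x0,y0=map(int,f(130,150));x1,y1=map(int,f(310,300));s=m.copy()*0;s[y0:y1,x0:x1]=m[y0:y1,x0:x1]
cs,_=cv2.findContours(s,0,2);c=max(cs,key=cv2.contourArea);(cx,cy),r=cv2.minEnclosingCircle(c);print(cx,cy,r,onz(w,cx,cy,30))
A=onz(w,cx-r,cy,32);B=onz(w,cx+r,cy,32);print('diam',np.linalg.norm(A-B))
E
python3 h.py 452 134 110 85.5 3
```

```text
[449.5674794  136.09819771] [449.41854474 136.00528835]
247.0 128.3378448486328 18.76913070678711 [449.8975033  135.72893208]
diam 35.31249356917745
at [458.9  89.3 160. ] yaw 98.52 F [-0.2 -0.  -0.2] w 91.7 t 5.67
tx 0.0151 ty -0.0001 tz 0.0167 spin 4.34
tx 0.0150 ty -0.0012 tz 0.0167 spin 4.34
tx 0.0149 ty -0.0024 tz 0.0167 spin 4.34
```

```bash
python3 h.py 449.6 135.5 100 85.5 3
```

```text
at [458.9  89.3 160. ] yaw 98.52 F [-0.2 -0.  -0.2] w 91.7 t 5.67
tx 0.0157 ty -0.0008 tz 0.0200 spin 4.34
tx 0.0156 ty -0.0020 tz 0.0200 spin 4.34
tx 0.0154 ty -0.0032 tz 0.0200 spin 4.34
```

```bash
python3 -m creep '[{"hand":0.5,"tx":0.0157,"ty":-0.0008,"tz":0.02,"spin":4.34},{"hand":0.5,"tx":0.0156,"ty":-0.002,"tz":0.02,"spin":4.34},{"hand":0.5,"tx":0.0154,"ty":-0.0032,"tz":0.02,"spin":4.34},{"hand":0.5,"tx":0,"ty":0,"tz":0,"spin":0},{"hand":0.5,"tx":0,"ty":0,"tz":0,"spin":0}]'; python3 h.py 449.6 135.5 52 85.5 2
```

```text
time: 6.3
tool_pos: [450.1, 135.2, 100.7]
tcp_rot: [3.14, -0.0, 1.493]
contact_force: [0.4, 0.8, 0.5]
grip_width: 48.1
finger_force: 0.0
at [450.1 135.2 100.7] yaw 85.54 F [0.4 0.8 0.5] w 48.1 t 6.3
tx 0.0001 ty -0.0003 tz 0.0243 spin 0.02
tx 0.0001 ty -0.0003 tz 0.0243 spin 0.02
```

```bash
python3 -m creep '[{"hand":0.5,"tx":0,"ty":-0.0003,"tz":0.024,"spin":0},{"hand":0.5,"tx":0,"ty":0,"tz":0.0245,"spin":0},{"hand":0.5,"tx":0,"ty":0,"tz":0,"spin":0},{"hand":0,"tx":0,"ty":0,"tz":0,"spin":0},{"hand":0,"tx":0,"ty":0,"tz":0,"spin":0}]';python3 -m creep '[{"hand":0,"tx":0,"ty":0,"tz":0,"spin":0},{"hand":0,"tx":0,"ty":0,"tz":0,"spin":0},{"hand":0,"tx":0,"ty":0,"tz":0,"spin":0}]'
```

```text
time: 6.92
tool_pos: [450.0, 136.1, 52.6]
tcp_rot: [3.139, -0.001, 1.492]
contact_force: [-0.0, 0.7, -0.1]
grip_width: 30.3
finger_force: 0.0
time: 7.3
tool_pos: [449.1, 136.2, 51.5]
tcp_rot: [3.141, -0.0, 1.493]
contact_force: [0.7, 0.2, 0.0]
grip_width: 2.3
finger_force: 0.0
```

The grip closed to 2 mm without contact, so it missed the socket. I'll look.

```bash
python3 - <<'E'
from h import *
w=cap('wrist');b=cap('side')
print(proj(b,(449.6,135.5,60)),get_obs()['grip_width'])
cr=b['bgr'][170:310,200:300]
cv2.imwrite('pics/8.png',np.hstack([cv2.resize(cr,(400,560),interpolation=cv2.INTER_CUBIC),cv2.resize(w['bgr'][80:360,156:356],(400,560))]))
E
```

```text
[239.81609834 259.86083026] 0.4705951568365881
```

View pics/8.png

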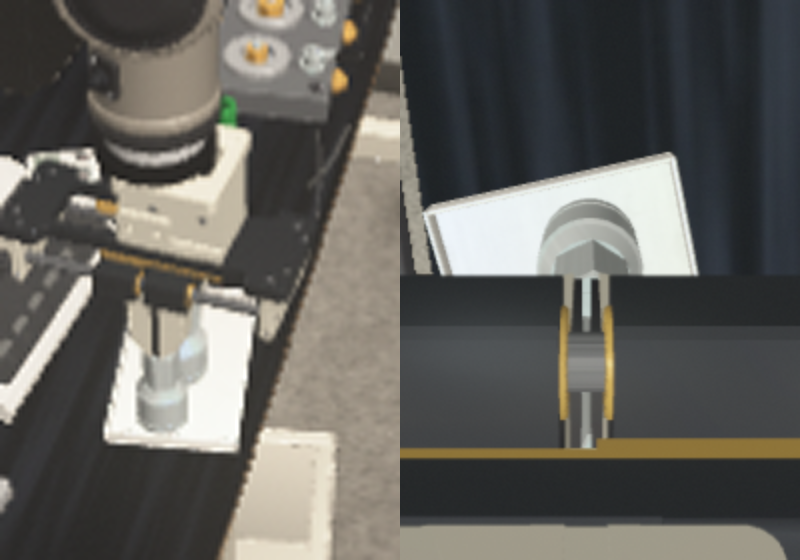

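```bash
python3 - <<'E'
from h import *
w=cap('wrist');b=cap('side');o=get_obs();p=o['tool_pos'];print(p,o['tcp_rot'],-w['R'].T@w['t'])
f=lambda x,y:(156+(x-400)/2,80+y/2)
print('body far edge',onz(w,*f(590,200),32),'L/R',onz(w,*f(540,250),32),onz(w,*f(641,250),32),'headvertex',onz(w,*f(590,240),68))
print('tcp in wrist',proj(w,p),'tips',proj(w,p-[0,0,14]))
g=lambda x,y:(200+x/4,170+y/4)
print('side: tcp',proj(b,p),'tip',proj(b,p-[0,0,14]),'fingers end seen',g(155,355),'head top',g(161,362),'body bottom ctr',g(162,425))
print('side body',onz(b,*g(137,395),32),onz(b,*g(187,398),32),'headtop',onz(b,*g(161,362),68))
# triangulate head vertex / body center w8 with side
w8=np.load('w8.npy',allow_pickle=True).item()
o1,d1=ray(w8,246.6,131.7);o2,d2=ray(b,*g(161,362));A=np.array([d1,-d2]).T;t=np.linalg.lstsq(A,o2-o1,rcond=None)[0];print(o1+t[0]*d1,o2+t[1]*d2)
E
```

```text
[449.0062228  136.21577139  51.38042962] [-3.14150324e+00 -7.89191913e-05  1.49257380e+00] [453.67711423 205.37949504 228.19012911]
body far edge [451.5555658  158.79276285] L/R [434.24106729 143.53829704] [466.68436802 141.0109253 ] headvertex [451.12917438 156.60485006]
tcp in wrist [249.82815244 225.00335098] tips [249.74727967 216.87645864]
side: tcp [240.02065245 262.39034838] tip [240.12414417 266.08916116] fingers end seen (238.75, 258.75) head top (240.25, 260.5) body bottom ctr (240.5, 276.25)
side body [463.12469251 144.74692662] [429.82553022 138.91064248] headtop [445.45224102 145.21387282]
[449.81940033 134.82135573  56.81714505] [448.75730227 134.47090117  56.83996077]
```

```bash
python3 -m creep '[{"hand":0.5,"tx":0,"ty":0,"tz":0,"spin":0},{"hand":0.5,"tx":0,"ty":0,"tz":0,"spin":0},{"hand":0.5,"tx":0,"ty":0,"tz":0,"spin":0},{"hand":0.5,"tx":0,"ty":0,"tz":-0.05,"spin":0},{"hand":0.5,"tx":-0.015,"ty":0,"tz":-0.06,"spin":0}]';python3 -m creep '[{"hand":0.5,"tx":-0.035,"ty":0,"tz":0,"spin":0},{"hand":0.5,"tx":0,"ty":0,"tz":0,"spin":0},{"hand":0.5,"tx":0,"ty":0,"tz":0,"spin":0}]'
python3 - <<'E'
from h import *
w=cap('wrist');np.save('w9.npy',w,allow_pickle=True);b=cap('side');np.save('b9.npy',b,allow_pickle=True)
print(get_obs()['tool_pos'])
print(proj(w,(450,143,68)),proj(w,(450,143,32)))
g=lambda c,x0,x1,y0,y1:cv2.resize(c['bgr'][y0:y1,x0:x1],(390,560),interpolation=cv2.INTER_CUBIC)
cv2.imwrite('pics/9.png',np.hstack([g(w,180,305,50,230),g(b,220,285,200,293)]))
E
```

```text
time: 8.12
tool_pos: [447.0, 121.4, 161.9]
tcp_rot: [-3.139, 0.0, 1.494]
contact_force: [1.2, 0.5, 0.4]
grip_width: 44.2
finger_force: 0.0
time: 8.5
tool_pos: [444.9, 86.5, 161.1]
tcp_rot: [-3.141, -0.0, 1.492]
contact_force: [0.5, 0.3, -0.1]
grip_width: 46.2
finger_force: 0.0
[444.87024317  86.89664001 160.88800325]
[250.3975393  119.47070325] [250.21789207 117.64167494]
```

View pics/9.png

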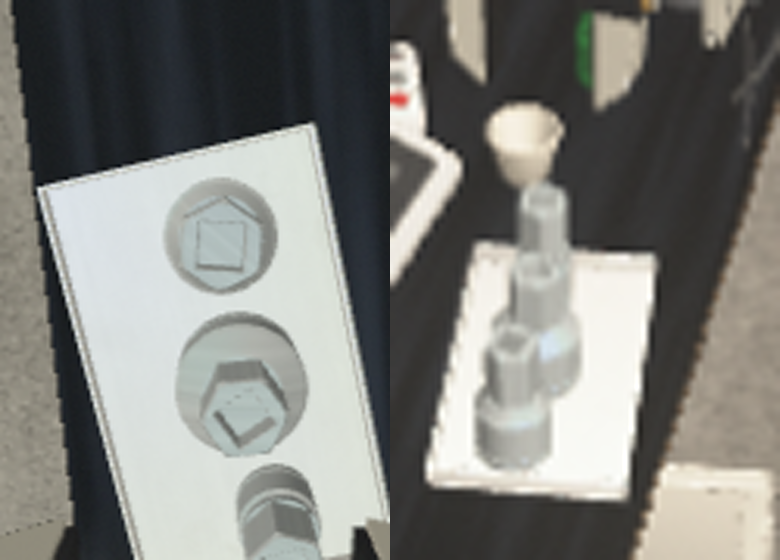

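```bash
python3 - <<'E'
from h import *
w=np.load('w9.npy',allow_pickle=True).item();b=np.load('b9.npy',allow_pickle=True).item();a=cap('scene')
W=lambda x,y:(180+x/3.12-.35,50+y/3.11-.35)
S=lambda x,y:(220+(x-390)/6-.4,200+y/6.02-.4)
print(onz(w,*W(221,236),32),onz(w,*W(222,244),68))
for z in(2,32,68): print(z,proj(b,(449.6,135.5,z)),proj(b,(449.6,143,z)))
print('side head',S(512,338),'body bottom',S(513,468))
def tri(p,q):
    o1,d1=ray(w,*p);o2,d2=ray(b,*q);t=np.linalg.lstsq(np.array([d1,-d2]).T,o2-o1,rcond=None)[0];return o1+t[0]*d1,o2+t[1]*d2
print('head',tri(W(222,243),S(512,338)))
print('tray corner L',tri(W(40,187),S(625,497)),'R',tri(W(315,124),S(427,484)))
E
```

```text
[449.68807743 135.72751176] [449.79473251 135.94763531]
2 [240.24351945 274.96852065] [239.48758747 276.92141876]
32 [240.02530736 267.27075849] [239.25617476 269.2183145 ]
68 [239.75531578 257.70250121] [238.96979757 259.64128429]
side head (239.93333333333334, 255.74617940199337) body bottom (240.1, 277.34086378737544)
head (array([449.81181021, 136.80601644,  76.26601234]), array([448.67053128, 136.42685048,  76.29287133]))
tray corner L (array([392.90278148, 154.26509066,   8.54969005]), array([392.57265907, 154.12001631,   8.60724012])) R (array([482.28671066, 166.84682927,   5.87933368]), array([481.28390356, 166.60499917,   5.77277954]))
```

```bash
python3 - <<'E'
from h import *
w=np.load('w9.npy',allow_pickle=True).item();b=np.load('b9.npy',allow_pickle=True).item()
o=get_obs();p=o['tool_pos'];yw=o['tcp_rot'][2];xt=np.array([np.cos(yw),np.sin(yw),0]);yt=np.array([np.sin(yw),-np.cos(yw),0])
S=lambda x,y:(220+(x-390)/6-.4,200+y/6.02-.4)
for s in(1,-1):
  for h in(14,0,-20):
    for q in(-9.5,9.5):
      P=p+s*23*yt+q*xt+[0,0,-h]; print(s,h,q,'side',np.round(proj(b,P),1),'wrist',np.round(proj(w,P),1))
print('seen side: left finger bottom',S(487,85),'right finger bottom',S(598,110),S(640,60))
cv2.imwrite('pics/10.png',np.hstack([cv2.resize(b['bgr'][130:225,215:290],(440,560),interpolation=cv2.INTER_CUBIC),cv2.resize(w['bgr'][200:340,120:210],(360,560),interpolation=cv2.INTER_CUBIC)]))
E
```

```text
1 14 -9.5 side [239.1 219.8] wrist [285.7 230.2]
1 14 9.5 side [236.5 224.1] wrist [286.5 201.8]
1 0 -9.5 side [238.9 215.7] wrist [288.3 239.1]
1 0 9.5 side [236.4 220. ] wrist [289.3 209. ]
1 -20 -9.5 side [238.8 209.7] wrist [292.7 254.4]
1 -20 9.5 side [236.2 214. ] wrist [294.  221.2]
-1 14 -9.5 side [255.4 223.4] wrist [213.9 230.2]
-1 14 9.5 side [253.1 227.9] wrist [213.  201.9]
-1 0 -9.5 side [255.5 219.3] wrist [211.4 239.2]
-1 0 9.5 side [253.1 223.7] wrist [210.4 209. ]
-1 -20 -9.5 side [255.5 213.3] wrist [207.2 254.4]
-1 -20 9.5 side [253.1 217.7] wrist [205.9 221.2]
seen side: left finger bottom (235.76666666666665, 213.71960132890365) right finger bottom (254.26666666666665, 217.87242524916942) (261.2666666666667, 209.56677740863788)
```

View pics/10.png

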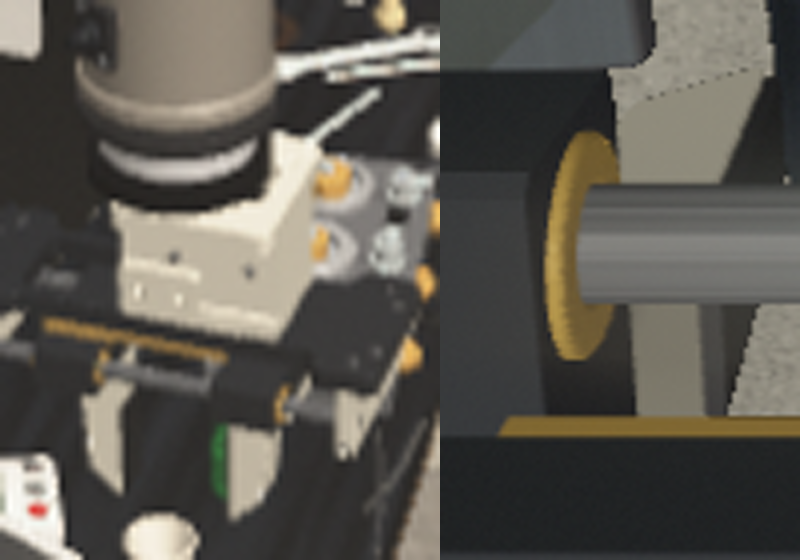

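The finger tips are drawn 34 mm further back than stated. Both cameras show them 20 mm behind the reported TCP, so at TCP z = 51 the tips were at about 71, just over the 68 mm head top. That explains the empty grip. I'll go 34 mm lower, watching the force.

```bash
python3 h.py 449.7 135.3 62 85.5 3
```

```text
at [444.9  86.9 160.9] yaw 85.56 F [ 0.7 -0.1 -0.8] w 46.0 t 8.65
tx 0.0162 ty 0.0003 tz 0.0330 spin 0.02
tx 0.0162 ty 0.0003 tz 0.0330 spin 0.02
tx 0.0162 ty 0.0003 tz 0.0330 spin 0.02
```

```bash
python3 -m creep '[{"hand":0.5,"tx":0.0242,"ty":0.0005,"tz":0.01,"spin":0},{"hand":0.5,"tx":0.0242,"ty":0.0005,"tz":0.01,"spin":0},{"hand":0.5,"tx":0,"ty":0,"tz":0.040,"spin":0},{"hand":0.5,"tx":0,"ty":0,"tz":0.039,"spin":0},{"hand":0.5,"tx":0,"ty":0,"tz":0,"spin":0}]';python3 -m creep '[{"hand":0.5,"tx":0,"ty":0,"tz":0.015,"spin":0},{"hand":0.5,"tx":0,"ty":0,"tz":0.015,"spin":0},{"hand":0.5,"tx":0,"ty":0,"tz":0,"spin":0}]';python3 h.py 449.7 135.3 18 85.5 1
```

```text
time: 9.28
tool_pos: [447.6, 134.8, 60.1]
tcp_rot: [-3.135, 0.001, 1.493]
contact_force: [0.4, 0.2, 0.8]
grip_width: 46.0
finger_force: 0.0
time: 9.65
tool_pos: [450.1, 134.8, 33.0]
tcp_rot: [-3.141, -0.0, 1.493]
contact_force: [-0.5, 0.0, 0.0]
grip_width: 45.7
finger_force: 0.0
at [450.1 134.8  33. ] yaw 85.53 F [-0.5  0.   0. ] w 45.7 t 9.65
tx 0.0005 ty -0.0005 tz 0.0150 spin 0.03
```

```bash
python3 -m creep '[{"hand":0.5,"tx":0.0005,"ty":-0.0005,"tz":0.007,"spin":0},{"hand":0.5,"tx":0,"ty":0,"tz":0.006,"spin":0},{"hand":0.5,"tx":0,"ty":0,"tz":0,"spin":0},{"hand":0,"tx":0,"ty":0,"tz":0,"spin":0},{"hand":0,"tx":0,"ty":0,"tz":0,"spin":0}]';python3 -m creep '[{"hand":0,"tx":0,"ty":0,"tz":0,"spin":0},{"hand":0,"tx":0,"ty":0,"tz":0,"spin":0},{"hand":0,"tx":0,"ty":0,"tz":0,"spin":0}]'
```

```text
time: 10.28
tool_pos: [449.6, 135.1, 19.6]
tcp_rot: [3.141, -0.0, 1.492]
contact_force: [0.1, 0.5, 0.0]
grip_width: 29.8
finger_force: 0.0
time: 10.65
tool_pos: [449.6, 135.1, 19.5]
tcp_rot: [3.141, -0.0, 1.492]
contact_force: [0.5, -0.1, 0.2]
grip_width: 22.2
finger_force: 30.0
```

Gripped at 22.2 mm width and 30 N. Lift and carry to the middle nut.

```bash
python3 -m creep '[{"hand":0,"tx":0,"ty":0,"tz":-0.025,"spin":0},{"hand":0,"tx":0,"ty":0,"tz":-0.045,"spin":0},{"hand":0,"tx":0,"ty":0,"tz":-0.045,"spin":0},{"hand":0,"tx":0,"ty":0,"tz":0,"spin":0}]'; python3 h.py 484.2 -336.5 130 94.1 11
```

```text
time: 11.15
tool_pos: [451.4, 135.4, 137.4]
tcp_rot: [3.135, -0.002, 1.493]
contact_force: [-0.0, -1.0, -1.5]
grip_width: 22.2
finger_force: 30.0
at [451.4 135.4 137.4] yaw 85.52 F [-0.  -1.  -1.5] w 22.2 t 11.15
tx -0.0425 ty 0.0063 tz 0.0007 spin -0.78
tx -0.0426 ty 0.0057 tz 0.0007 spin -0.78
tx -0.0427 ty 0.0052 tz 0.0007 spin -0.78
tx -0.0428 ty 0.0046 tz 0.0007 spin -0.78
tx -0.0428 ty 0.0040 tz 0.0007 spin -0.78
tx -0.0429 ty 0.0034 tz 0.0007 spin -0.78
tx -0.0429 ty 0.0028 tz 0.0007 spin -0.78
tx -0.0429 ty 0.0022 tz 0.0007 spin -0.78
tx -0.0430 ty 0.0017 tz 0.0007 spin -0.78
tx -0.0430 ty 0.0011 tz 0.0007 spin -0.78
tx -0.0430 ty 0.0005 tz 0.0007 spin -0.78
```

```bash
python3 -m creep '[{"hand":0,"tx":-0.0425,"ty":0.0063,"tz":0,"spin":-0.78},{"hand":0,"tx":-0.0426,"ty":0.0057,"tz":0,"spin":-0.78},{"hand":0,"tx":-0.0427,"ty":0.0052,"tz":0,"spin":-0.78},{"hand":0,"tx":-0.0428,"ty":0.0046,"tz":0,"spin":-0.78},{"hand":0,"tx":-0.0428,"ty":0.004,"tz":0,"spin":-0.78}]'; python3 -m creep '[{"hand":0,"tx":-0.0429,"ty":0.0034,"tz":0,"spin":-0.78},{"hand":0,"tx":-0.0429,"ty":0.0028,"tz":0,"spin":-0.78},{"hand":0,"tx":-0.0429,"ty":0.0022,"tz":0,"spin":-0.78},{"hand":0,"tx":-0.043,"ty":0.0017,"tz":0,"spin":-0.78},{"hand":0,"tx":-0.043,"ty":0.0011,"tz":0,"spin":-0.78}]'; python3 -m creep '[{"hand":0,"tx":-0.043,"ty":0.0005,"tz":0,"spin":-0.78},{"hand":0,"tx":0,"ty":0,"tz":0,"spin":0},{"hand":0,"tx":0,"ty":0,"tz":0,"spin":0},{"hand":0,"tx":0,"ty":0,"tz":0,"spin":0}]'; python3 h.py 484.2 -336.5 75 94.1 2
```

```text
time: 11.78
tool_pos: [463.4, -80.5, 133.0]
tcp_rot: [-3.139, -0.001, 1.561]
contact_force: [0.7, -0.0, -1.6]
grip_width: 21.9
finger_force: 30.0
time: 12.4
tool_pos: [478.3, -294.8, 132.6]
tcp_rot: [-3.139, -0.002, 1.629]
contact_force: [1.2, 0.2, -1.1]
grip_width: 21.8
finger_force: 30.0
time: 12.9
tool_pos: [482.0, -335.5, 133.8]
tcp_rot: [-3.141, -0.001, 1.643]
contact_force: [1.0, 0.1, -0.5]
grip_width: 22.0
finger_force: 30.0
at [ 482.  -335.5  133.8] yaw 94.15 F [ 1.   0.1 -0.5] w 22.0 t 12.9
tx -0.0006 ty 0.0011 tz 0.0294 spin 0.03
tx -0.0006 ty 0.0011 tz 0.0294 spin 0.03
```

```bash
python3 -m creep '[{"hand":0,"tx":-0.0006,"ty":0.0011,"tz":0.029,"spin":0},{"hand":0,"tx":-0.0006,"ty":0.0011,"tz":0.029,"spin":0},{"hand":0,"tx":0,"ty":0,"tz":0.008,"spin":0},{"hand":0,"tx":0,"ty":0,"tz":0,"spin":0},{"hand":0,"tx":0,"ty":0,"tz":0,"spin":0}]'; python3 h.py 484.2 -336.5 62 94.1 1
```

```text
time: 13.52
tool_pos: [485.1, -338.2, 69.7]
tcp_rot: [3.14, 0.001, 1.643]
contact_force: [-1.0, 0.3, -1.2]
grip_width: 22.1
finger_force: 30.0
at [ 485.1 -338.2   69.7] yaw 94.11 F [-1.   0.3 -1.2] w 22.1 t 13.53
tx 0.0018 ty -0.0008 tz 0.0077 spin 0.01
```

```bash
python3 -m creep '[{"hand":0,"tx":0.0017,"ty":-0.0008,"tz":0.004,"spin":0},{"hand":0,"tx":0,"ty":0,"tz":0,"spin":0},{"hand":0,"tx":0,"ty":0,"tz":0,"spin":0}]'; python3 -m creep '[{"hand":0,"tx":0,"ty":0,"tz":0,"spin":0}]'; python3 h.py 484.2 -336.5 60 94.1 1
```

```text
time: 13.9
tool_pos: [483.6, -336.3, 64.6]
tcp_rot: [3.141, 0.0, 1.642]
contact_force: [-0.1, 0.1, -0.8]
grip_width: 22.1
finger_force: 30.0
time: 14.02
tool_pos: [483.6, -336.3, 64.5]
tcp_rot: [3.141, 0.0, 1.642]
contact_force: [0.0, -0.7, -1.0]
grip_width: 22.1
finger_force: 30.0
at [ 483.6 -336.3   64.5] yaw 94.09 F [ 0.  -0.7 -1. ] w 22.1 t 14.03
tx -0.0002 ty 0.0006 tz 0.0045 spin -0.01
```

```bash
python3 -m creep '[{"hand":0,"tx":-0.0002,"ty":0.0006,"tz":0.003,"spin":0},{"hand":0,"tx":0,"ty":0,"tz":0.003,"spin":0},{"hand":0,"tx":0,"ty":0,"tz":0.002,"spin":0},{"hand":0,"tx":0,"ty":0,"tz":0,"spin":0}]'; python3 -m creep '[{"hand":0,"tx":0,"ty":0,"tz":0.002,"spin":0},{"hand":0,"tx":0,"ty":0,"tz":0,"spin":0}]'
```

```text
time: 14.52
tool_pos: [484.1, -336.4, 56.2]
tcp_rot: [3.142, -0.0, 1.642]
contact_force: [0.2, -0.1, -1.6]
grip_width: 21.8
finger_force: 30.0
time: 14.78
tool_pos: [484.2, -336.5, 54.3]
tcp_rot: [3.141, 0.0, 1.642]
contact_force: [1.0, -0.5, -1.1]
grip_width: 22.0
finger_force: 30.0
```

```bash
python3 -m creep '[{"hand":0,"tx":0,"ty":0,"tz":0.003,"spin":0},{"hand":0,"tx":0,"ty":0,"tz":0.003,"spin":0},{"hand":0,"tx":0,"ty":0,"tz":0.002,"spin":0},{"hand":0,"tx":0,"ty":0,"tz":0,"spin":0}]'; python3 -m creep '[{"hand":0,"tx":0,"ty":0,"tz":0.0015,"spin":0},{"hand":0,"tx":0,"ty":0,"tz":0.0015,"spin":0},{"hand":0,"tx":0,"ty":0,"tz":0,"spin":0}]'
```

```text
time: 15.28
tool_pos: [484.2, -336.5, 46.2]
tcp_rot: [3.141, -0.0, 1.642]
contact_force: [0.5, -1.1, -2.5]
grip_width: 21.9
finger_force: 30.0
time: 15.65
tool_pos: [484.2, -336.5, 43.5]
tcp_rot: [3.141, 0.0, 1.642]
contact_force: [0.9, -0.8, 0.7]
grip_width: 21.9
finger_force: 30.0
```

```bash
python3 -m creep '[{"hand":0,"tx":0,"ty":0,"tz":0.001,"spin":0},{"hand":0,"tx":0,"ty":0,"tz":0,"spin":0}]'; python3 -m creep '[{"hand":0,"tx":0,"ty":0,"tz":0.001,"spin":0},{"hand":0,"tx":0,"ty":0,"tz":0,"spin":0}]'
```

```text
time: 15.9
tool_pos: [484.4, -336.6, 43.5]
tcp_rot: [3.141, 0.001, 1.642]
contact_force: [-1.6, 1.4, 6.8]
grip_width: 22.2
finger_force: 30.0
time: 16.15
tool_pos: [484.4, -336.7, 43.4]
tcp_rot: [3.14, 0.001, 1.642]
contact_force: [-3.1, 2.0, 14.0]
grip_width: 21.9
finger_force: 30.0
```

Contact came at TCP z = 43.5, which puts the mouth at z = 26.0, the recess floor. A socket stopped on the nut would have halted at 58.5, and one on the collar at 51.5. It is upright and gripped at 30 N, and nothing else was touched.

```bash
python3 -c "
from plant import close_job
print(close_job())"
```

```text
the job is handed in; nothing more can be done
None
```

I handed the job in with socket_b (22 mm) home on the middle, shut-off line's nut, upright and gripped at 30 N, and the other two sockets never touched in the tray; the first grip closed on air above the head, and no verdict came back.

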